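# Unlock the lamp arm, draw its latch and hold it raised off the ball

### The arm

A 6-joint arm with a two-finger parallel gripper is mounted at the origin on a cart in front of the work surface, level with it; the furniture and walls round the work are solid. World frame = base frame: x ahead of the robot, y to its left, z up, the work surface at z = 0. Lengths are in m, angles in degrees, forces in N, time in s.
With the tool pointing down it reaches from about 0.4 to 0.825 m from the base axis. Payload 7 kg.
Tool frame: the origin (TCP) lies on the centre line of the jaws, within the pads' length; the fingertips stand 19 mm ahead of it and the grasp point (between the pads) is the TCP; z points along the fingers, y is the line along which they close (so a half turn about z gives the same grasp; the last joint's range is limited). The gripper opens to 88 mm and grips with 3 to 60 N. Pads are 19 mm wide; open, the fingers measure 130 mm over their backs; the gripper's body (78 mm by 193 mm) begins 47 mm behind the grasp point.
Start: joints at [16.507, 20.546, 0.682, 0, -70.136, -16.507], TCP at [0.675, -0, 0.208] pointing down, gripper open.
Joint ranges: [-176.03, 176.03], [-82.01, 121.73], [-58.28, 71.71], [-173.87, 95.51], [-174.79, -0.11], [-173.66, 173.66]. Speed limits (degrees/s): [136.94, 136.94, 172.46, 180, 180, 180].

### API

Orientations are given as [roll, pitch, yaw] about the fixed x, y, z axes, in that order (R = Rz(yaw) Ry(pitch) Rx(roll)).
In Python, from plant import * gives the robot as it stands. The module is installed in compiled form; this text tells all that it offers.
- The arm moves only by the tool play_rows, never from a script. Its argument "deltas" is a list of rows, each a list of 6 numbers: the shift along the world's x, y, z scaled (see below), then the turn, a rotation vector about the world's x, y, z scaled (see below). A call has 1 to 10 rows; each row shifts and turns the commanded pose from where the row before left it; what a row does not reach is not made up. The controller multiplies each number of a shift by 800 mm and each number of a turn by 180 degrees. A row lasts 1/10 s, in which the tool goes at most 50 mm and 8.59 degrees, less where a joint would pass 70% of its speed; a pose out of reach is approached as far as the arm can. A call with a number of a shift or a turn outside -1 to 1 is refused whole. A call with a gripper value outside its range is refused whole. "gripper" is the gripper command: -1 is shut, 1 is fully open, values between are in proportion, set as the call begins (left out, the last holds). The fingers move at their own pace and stop on an object; the grip force is fixed at half the most. Time passes only in rows, so rows that do not move let the fingers close. It gives the time, the measured TCP pose, the force, the opening and the grip force at its end, in the units of the state.
- get_obs(): the state, without advancing time (a new reading comes with each control period).
- snapshot(name): name is "scene" or "side" or "wrist"; returns (picture, depth): 400x640x3 uint8, blue, green, red; 400x640 float32, m along the optical axis (not along the pixel's ray), 0 where there is no reading.
- camera_model(name): a dict with "fx", "fy", "cx", "cy" (pixels), "world_to_cam" (4x4, takes a point from world to camera coordinates). Camera axes: x right, y down, z forward; pixel columns grow to the right and rows downward; lengths in m; the calibration is good to about 2 mm. The wrist camera is an equidistant fisheye: a pixel r from the principal point sees the ray r / f radians off the axis. A picture is of the moment at which its call begins: read the wrist's pose just before it. camera_model takes no time and is no camera call; for the wrist camera it gives the pose at the moment of the call.
- close_job(): hands the job in; it is judged then, once.
The state is a dict: "clock": time; "joint_pos": joint angles; "qvel": joint speeds; "tau": joint torques, N m; "tool_pos": TCP position; "orientation": TCP orientation; "force": force on the tool from outside, world axes, zero at the start; "moment": the same for the moment, N m; "opening": finger opening in m; "gripper_force": force on a finger pad.
Only numpy, scipy, OpenCV 4.12 (cv2) and the standard library are available. Lean on these libraries where they do the work, as an engineer would, in place of code of your own. Each camera call takes 0.05 s, during which the arm holds its last target. There are 200 camera calls.

### The job

The lamp arm of the alignment stand is locked down on its locating ball. Slide the yellow lock plate straight up out of its slotted holder and set it down in the white parts tray (do not throw it or drop it from a height); then pull the red spring latch handle sideways, lift the arm's blue coupler at least 5 cm off the ball, and finish while still holding the arm up there: do not let go or lower it. Leave the two standing glass lamps where they are.

Things in the scene. Friction and masses are not known exactly. Their poses are not given: they have to be found in the camera images.
- align_stand: fixed stand, grey base 225 x 230 x 12 mm (x -112 to 112, y -55 to 175 mm of its frame). Origin on the bench under the lamp arm's centre line; z up; x runs along the arm from its blue coupler, 48 x 46 mm (x = -80 mm, over a 32 mm steel ball), to its hinge (x = +85 mm, pin along y, 66 mm above the bench); y points to the side of latch handle and lock plate. Lamp on the arm: to 112 mm high
- slot_top (a point): mid-point between the tops of the two aluminium channels of the slotted holder, 54 mm above the bench, at x = -80, y = 145 mm of the stand; axes as the stand's. The channels lie at x = +/-16 to +/-31 mm, y = +/-10 mm from here, open at the top; their upright slots, 7 mm wide, hold the plate by its side edges
- plate_center (a point): centre of the loose yellow lock plate, 50 mm wide (x), 5 mm thick (y), 80 mm high (z), 60 g; its top 16 mm is a bead 44 mm wide, 9 mm thick, to be gripped across the thickness. It starts upright in the slots, axes along the stand's, foot 12 mm, top 92 mm above the bench; 42 mm of lift frees it. Until then it blocks the latch rod (under 3 mm of travel)
- latch_handle (a point): grip point of the red latch handle, an upright paddle 18 mm along the stand's x, 10 mm thick along its y; 20 mm below its top, 115 mm above the bench with the arm down, at x = -80, y = 60 mm of the stand. All round it is free above 90 mm. An 8 mm rod, 48 mm above the bench, runs from it to the plate. The arm carries the handle, which rises and tilts with it: lift the arm by it
- latch (a joint): travel of the latch in m: 0 = closed (its tip is under the ball and holds the arm down), 0.018 = fully drawn, at its stop; the handle moves to the stand's +y. The spring pulls back with 4 N closed, 8 N drawn. Beyond about 0.008 the tip is clear of the ball and the arm can be lifted. It shuts by itself when let go
- coupler (a point): top centre of the blue coupler housing, 87 mm above the bench while the arm is down
- lamp_arm (a joint): angle of the lamp arm in rad: 0 = down on the ball, grows to 0.9 at most as the coupler end rises about the hinge pin. Coupler and latch handle are 165 mm from the pin along x (the handle's grip point 49 mm above it): 0.35 rad raises them about 6 cm. The hinge is free: the arm (0.4 kg) falls when let go
- parts_tray: fixed open white tray, 170 mm (its x) x 140 mm (its y), 30 mm high, walls and floor 4 mm; origin at the centre of its underside on the bench
- hc_lamp_cu: loose standing glass lamp, 37 mm thick, 156 mm high, yellow band at its foot; origin at its underside
- hc_lamp_fe: loose standing glass lamp like the other, with a blue band
Things that resemble listed ones, but are neither listed nor needed, are in the scene too. Of the things that look like the part that bears plate_center, the middle-sized one is meant.

How it is judged:
By the outcome, as a careful person would: the job done as asked, in the order asked, and still so for the second after the job is handed in, while the arm keeps its last pose, push and grip.
It also fails if it takes over 51 s, if anything falls off the work surface, if the arm or the gripper's body presses on something with over 40 N, if the wrist force passes 120 N, or if a joint passes its speed limit or range.

## Working session

There is one attempt and no reset: what is moved stays moved. The work goes in short steps, Python scripts to look and compute and a tool call to move; the robot and the scene stay as the last step left them, time stands still between calls to the robot, and variables do not carry over. Pictures are saved under pics/ and viewed, at most 10 in all, crops included, and the job is handed in when it is done.

Besides the shell and the picture viewer there is one more tool, called as name([rows], argument=value, ...), one row to a line, values as JSON. play_rows: Moves the arm, as the interface text tells. Its arguments: {"type":"object","properties":{"deltas":{"type":"array","items":{"type":"array","items":{"type":"number","minimum":-1,"maximum":1}}},"gripper":{"type":"number"}},"required":["deltas"]}

```bash
mkdir -p pics
cat > h.py <<'E'
from plant import *
import numpy as np, cv2
def snap(n):
    m=camera_model(n); p,d=snapshot(n); np.savez(f'{n}.npz',p=p,d=d,T=m['world_to_cam'],k=[m['fx'],m['fy'],m['cx'],m['cy']]); return p,d,m
def cloud(n):
    z=np.load(f'{n}.npz'); p,d,T,k=z['p'],z['d'],z['T'],z['k']
    v,u=np.mgrid[:400,:640]; 
    c=np.stack([(u-k[2])/k[0]*d,(v-k[3])/k[1]*d,d],-1)
    return p,d,(c-T[:3,3])@T[:3,:3]
E
python3 - <<'E'
from h import *
for n in ('scene','side'):
    p,d,m=snap(n); cv2.imwrite(f'pics/{n}1.png',p); print(n,m['fx'],np.round(np.linalg.inv(m['world_to_cam']),3).tolist(),(d>0).mean())
o=get_obs(); print(o)
E
```

```text
scene 493.1397244157215 [[0.855, -0.263, 0.446, -0.02], [-0.518, -0.412, 0.75, -1.044], [-0.013, -0.872, -0.489, 0.72], [0.0, 0.0, 0.0, 1.0]] 0.9889140625
side 460.2694928099859 [[-0.807, -0.228, 0.544, -0.091], [-0.59, 0.284, -0.756, 0.852], [0.018, -0.931, -0.364, 0.522], [0.0, 0.0, 0.0, 1.0]] 0.99591015625
{'clock': 0.1, 'joint_pos': array([ 1.65062698e+01,  2.05870892e+01,  6.39201363e-01, -1.71883828e-02,
       -7.01377061e+01, -1.65054197e+01]), 'qvel': array([ 0.08064823, -0.16715052,  0.06281463,  0.02269943, -0.0329088 ,
        0.02793057]), 'tau': array([-1.42273191e-03, -5.84165347e+01,  2.93752134e+01,  7.01551259e+00,
        1.01412315e-02, -6.66964229e-05]), 'tool_pos': array([ 6.74524598e-01, -4.37181652e-05,  2.06922226e-01]), 'orientation': array([ 1.79913342e+02, -8.82662058e-03, -9.00049953e+01]), 'force': array([-0.37090485,  0.85795005, -0.76087108]), 'moment': array([-0.04216499, -0.00099322, -0.07542799]), 'gripper_force': 0.0, 'opening': 0.08735357498518001}
```

View pics/scene1.png

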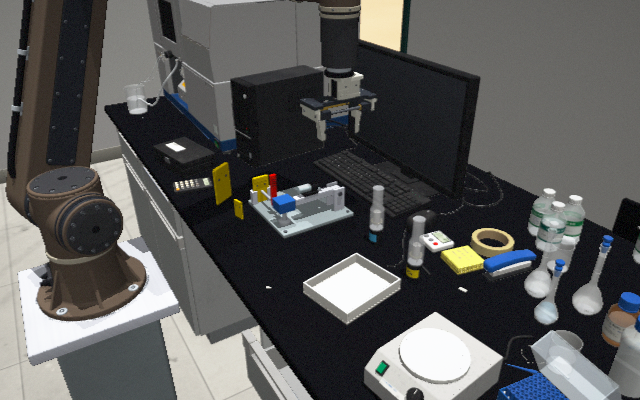

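View pics/side1.png

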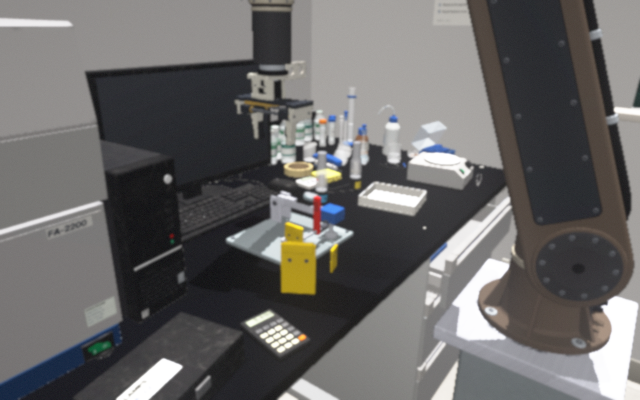

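The scene view shows the stand near (300,205), with the blue coupler at (285,202), the red handle at (273,185) and the lock plate in its holder at (260,188). Decoy plates stand at (222,183), larger, and (239,209), smaller. The tray is at (352,287) and the lamps at (377,215) and (416,248). The side view agrees: red handle (317,215), plate (294,235), with the big decoy in front at (298,265).

Run:
```python
from h import *
for n in ('scene','side'):
    p,d,P=cloud(n); hsv=cv2.cvtColor(p,cv2.COLOR_BGR2HSV); H,S,V=[hsv[...,i].astype(int) for i in range(3)]
    reg=(P[...,0]>0.3)&(P[...,0]<0.95)&(abs(P[...,1])<0.5)&(P[...,2]>0.002)&(P[...,2]<0.25)&(d>0)
    def comps(name,m,mina=25):
        k,l,s,c=cv2.connectedComponentsWithStats((m&reg).astype(np.uint8))
        for i in range(1,k):
            if s[i,4]>=mina:
                q=P[l==i]; print(n,name,s[i,4],c[i].round(0),'med',np.median(q,0).round(3),'lo',np.percentile(q,3,axis=0).round(3),'hi',np.percentile(q,97,axis=0).round(3))
    comps('yel',(H>20)&(H<34)&(S>150)&(V>80)); comps('red',((H<6)|(H>174))&(S>150)&(V>80),15); comps('blue',(H>100)&(H<125)&(S>150)&(V>80))
    comps('grey',(S<60)&(V>110)&(P[...,2]<0.05),150)
    # base top rectangle
    m=(S<70)&(V>90)&(abs(P[...,2]-0.012)<0.006)&reg
    k,l,s,c=cv2.connectedComponentsWithStats(cv2.morphologyEx(m.astype(np.uint8),cv2.MORPH_CLOSE,np.ones((5,5))))
    for i in range(1,k):
        if s[i,4]>300:
            q=P[(l==i)&m][:,:2]; print('rect',s[i,4],c[i].round(),[np.round(x,3) for x in cv2.minAreaRect((q*1000).astype(np.float32))])
```

```text
scene yel 545 [221. 182.] med [0.409 0.221 0.062] lo [0.382 0.206 0.006] hi [0.439 0.242 0.113]
scene yel 295 [260. 186.] med [0.495 0.136 0.066] lo [0.474 0.131 0.015] hi [0.519 0.142 0.094]
scene yel 134 [238. 208.] med [0.408 0.103 0.031] lo [0.404 0.089 0.004] hi [0.415 0.122 0.055]
scene yel 118 [450. 263.] med [ 0.747 -0.381  0.011] lo [ 0.739 -0.416  0.003] hi [ 0.755 -0.345  0.02 ]
scene yel 75 [473. 267.] med [ 0.781 -0.423  0.01 ] lo [ 0.752 -0.429  0.003] hi [ 0.802 -0.417  0.018]
scene yel 93 [412. 273.] med [ 0.636 -0.375  0.018] lo [ 0.63  -0.38   0.007] hi [ 0.649 -0.358  0.03 ]
scene red 133 [273. 185.] med [0.495 0.05  0.104] lo [0.487 0.045 0.071] hi [0.504 0.054 0.134]
scene blue 302 [284. 203.] med [ 0.494 -0.026  0.084] lo [ 0.472 -0.032  0.061] hi [0.517 0.01  0.089]
scene blue 623 [508. 259.] med [ 0.825 -0.478  0.049] lo [ 0.775 -0.494  0.035] hi [ 0.897 -0.457  0.055]
scene grey 1550 [301. 215.] med [ 0.538 -0.024  0.013] lo [ 0.466 -0.062  0.009] hi [0.673 0.131 0.043]
scene grey 417 [437. 241.] med [ 0.782 -0.303  0.017] lo [ 0.751 -0.327  0.006] hi [ 0.812
[... 1204 characters left out ...]
585 -0.249  0.032]
side grey 2020 [270. 233.] med [0.629 0.095 0.014] lo [ 0.537 -0.044  0.008] hi [0.682 0.169 0.04 ]
side grey 720 [328. 238.] med [0.488 0.015 0.014] lo [ 0.464 -0.053  0.008] hi [0.529 0.086 0.047]
side grey 253 [259. 319.] med [0.401 0.354 0.014] lo [0.389 0.326 0.012] hi [0.415 0.38  0.015]
side grey 953 [279. 335.] med [0.342 0.368 0.014] lo [0.309 0.336 0.012] hi [0.379 0.396 0.017]
rect 975 [394. 199.] [array([ 494.112, -329.905]), array([170.818, 146.897]), np.float64(10.02)]
rect 2471 [284. 236.] [array([576.488,  55.158]), array([233.788, 231.057]), np.float64(89.897)]
rect 1454 [274. 331.] [array([359.516, 361.01 ]), array([ 65.159, 116.033]), np.float64(78.346)]
```

play_rows([
  [-0.0225,0.01725,0,0,0,0.045],
  [-0.0225,0.01725,0,0,0,0.045],
  [-0.0225,0.01725,0,0,0,0.045],
  [-0.0225,0.01725,0,0,0,0.045],
  [-0.0225,0.01725,0,0,0,0.045],
  [-0.0225,0.01725,0,0,0,0.045],
  [-0.0225,0.01725,0,0,0,0.045],
  [-0.0225,0.01725,0,0,0,0.045],
  [-0.0225,0.01725,0,0,0,0.045],
  [-0.0225,0.01725,0,0,0,0.045],
], gripper=1)

```text
clock: 1.1
tool_pos: [0.494, 0.1383, 0.2075]
orientation: [180.0, 0.0, -8.7]
force: [1.1, 0.8, 0.1]
opening: 0.0878
gripper_force: 0.0
```

play_rows([
  [0,0,0,0,0,0.045],
  [0,0,0,0,0,0.005],
  [0,0,0,0,0,0],
])

```text
clock: 1.4
tool_pos: [0.4949, 0.1379, 0.2076]
orientation: [180.0, 0.0, -0.2]
force: [0.5, 0.4, 0.0]
opening: 0.0875
gripper_force: 0.0
```

Run:
```python
from h import *
o=get_obs(); print(o['clock'],o['tool_pos'].round(4),o['orientation'].round(2),o['joint_pos'].round(1))
p,d,m=snap('wrist'); cv2.imwrite('pics/w1.png',p); print(m, d[d>0].min() if (d>0).any() else None)
```

```text
1.4 [0.4949 0.1379 0.2076] [ 1.7999e+02  1.0000e-02 -1.8000e-01] [ 37.5   5.3 -19.4  -0.  -65.4  52.3]
{'fx': 309.70691628693146, 'fy': 309.70691628693146, 'cx': 320.70929828295624, 'cy': 198.22501216954782, 'world_to_cam': array([[-0.00369758, -0.99999256, -0.00110057,  0.13892423],
       [-0.96173448,  0.0032546 ,  0.27396386,  0.44182727],
       [-0.27395824,  0.00207146, -0.96173936,  0.52481199],
       [ 0.        ,  0.        ,  0.        ,  1.        ]])} 0.050001092
```

View pics/w1.png

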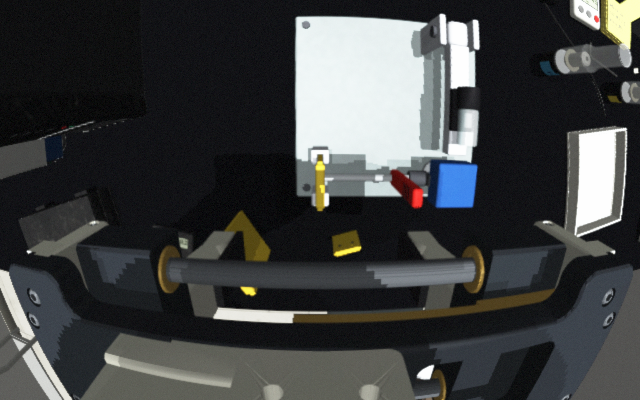

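The wrist view shows the lock plate edge-on at (320,180) between the two channels. The red handle is at (405,188) and the coupler at (453,185). The large decoy is at (240,250) and the small one at (346,243).

```bash
cat >> h.py <<'E'
def wcloud():
    z=np.load('wrist.npz'); p,d,T,k=z['p'],z['d'],z['T'],z['k']
    v,u=np.mgrid[:400,:640]; x=(u-k[2])/k[0]; y=(v-k[3])/k[1]; r=np.hypot(x,y)+1e-9; t=np.minimum(np.tan(np.minimum(r,1.45)),9)/r
    c=np.stack([x*t*d,y*t*d,d],-1)
    return p,d,(c-T[:3,3])@T[:3,:3]
E
python3 - <<'E'
from h import *
p,d,P=wcloud(); hsv=cv2.cvtColor(p,cv2.COLOR_BGR2HSV); H,S,V=[hsv[...,i].astype(int) for i in range(3)]
box=np.zeros((400,640),bool); box[145:215,290:490]=1
for n,m in (('yel',(H>18)&(H<36)&(S>120)&(V>50)),('red',((H<6)|(H>174))&(S>130)),('blue',(H>100)&(H<125)&(S>150))):
    q=P[m&box]; 
    for zl,zh in ((.02,.07),(.085,.097),(.125,.14)):
        s=q[(q[:,2]>zl)&(q[:,2]<zh)]
        if len(s)>5: print(n,zl,len(s),np.median(s,0).round(4),'mean',s.mean(0).round(4),s.min(0).round(3),s.max(0).round(3))
# base edges & yaw
m=(S<70)&(V>90)&(abs(P[...,2]-0.012)<0.005)&(P[...,0]>.44)&(P[...,0]<.7)&(P[...,1]<.2)&(P[...,1]>-.1)
q=P[m][:,:2]; print([np.round(x,2) for x in cv2.minAreaRect((q*1000).astype(np.float32))])
ch=(P[...,2]>.048)&(P[...,2]<.058)&(S<60)&(V>100)&(P[...,1]>.1)&(P[...,1]<.17)&(P[...,0]<.54)&(P[...,0]>.45)
q=P[ch]; print('chan',len(q), *( (x.mean(0).round(4),x.min(0).round(3),x.max(0).round(3)) for x in (q[q[:,0]<.495],q[q[:,0]>.495]) if len(x)))
b=(H>100)&(H<125)&(S>150)&box&(abs(P[...,2]-.087)<.004); q=P[b]; print('bluetop',[np.round(x,2) for x in cv2.minAreaRect((q[:,:2]*1000).astype(np.float32))])
E
```

```text
yel 0.02 15 [0.523  0.1377 0.0662] mean [0.5229 0.1381 0.0626] [0.522 0.137 0.05 ] [0.523 0.14  0.07 ]
yel 0.085 405 [0.4997 0.1377 0.0932] mean [0.4997 0.138  0.093 ] [0.474 0.134 0.085] [0.523 0.143 0.095]
red 0.02 81 [0.5035 0.0578 0.0598] mean [0.5017 0.0569 0.0595] [0.492 0.051 0.044] [0.507 0.058 0.07 ]
red 0.085 59 [0.5028 0.0578 0.0904] mean [0.5011 0.0568 0.0912] [0.492 0.049 0.085] [0.507 0.058 0.097]
red 0.125 249 [0.499  0.0548 0.1334] mean [0.4988 0.0546 0.1325] [0.489 0.048 0.125] [0.507 0.059 0.136]
blue 0.02 125 [0.5041 0.0159 0.0657] mean [0.5014 0.0141 0.0656] [ 0.474 -0.017  0.059] [0.522 0.017 0.07 ]
blue 0.085 1556 [ 0.4975 -0.0053  0.0862] mean [ 0.4976 -0.0056  0.0863] [ 0.474 -0.03   0.085] [0.522 0.017 0.089]
[array([578.45,  52.44]), array([230.5 , 224.01]), np.float64(89.8)]
chan 494 (array([0.4804, 0.1315, 0.0518]), array([0.467, 0.1  , 0.048]), array([0.495, 0.148, 0.055])) (array([0.5111, 0.127 , 0.0517]), array([0.495, 0.1  , 0.048]), array([0.53 , 0.147, 0.055]))
bluetop [array([497.56,  -6.7 ]), array([47.3 , 48.07]), np.float64(89.16)]
```

play_rows([
  [0.003,0,-0.0175,0,0,0],
  [0,0,-0.0175,0,0,0],
  [0,0,-0.0175,0,0,0],
  [0,0,-0.0175,0,0,0],
  [0,0,-0.0175,0,0,0],
  [0,0,-0.0175,0,0,0],
  [0,0,-0.0175,0,0,0],
  [0,0,-0.0175,0,0,0],
  [0,0,0,0,0,0],
])

```text
clock: 2.35
tool_pos: [0.4964, 0.1368, 0.0938]
orientation: [179.9, 0.2, -0.2]
force: [-0.9, -0.1, -0.3]
opening: 0.0876
gripper_force: 0.0
```

play_rows([
  [0,0,0,0,0,0],
  [0,0,0,0,0,0],
  [0,0,0,0,0,0],
  [0,0,0,0,0,0],
  [0,0,0,0,0,0],
  [0,0,0,0,0,0],
  [0,0,0,0,0,0],
  [0,0,0,0,0,0],
], gripper=-1)

```text
clock: 3.15
tool_pos: [0.4974, 0.138, 0.0958]
orientation: [-180.0, -0.0, 0.0]
force: [0.1, 0.2, -0.7]
opening: 0.0295
gripper_force: 0.0
```

play_rows([
  [0,0,0,0,0,0],
  [0,0,0,0,0,0],
  [0,0,0,0,0,0],
  [0,0,0,0,0,0],
  [0,0,0,0,0,0],
  [0,0,0,0,0,0],
])

```text
clock: 3.75
tool_pos: [0.4974, 0.138, 0.0957]
orientation: [180.0, 0.0, -0.0]
force: [-0.7, 0.0, 0.1]
opening: 0.0004
gripper_force: 0.0
```

Run:
```python
from h import *
a,_,_=snap('wrist'); b,_,_=snap('side'); c,_,_=snap('scene')
z=np.hstack([cv2.resize(a[100:300,200:440],(400,333)),cv2.resize(b[180:310,230:386],(400,333))])
z2=cv2.resize(c[120:240,200:344],(400,333)); cv2.imwrite('pics/m1.png',np.vstack([z[:,:],np.hstack([z2,z2*0])])[:600])
```

```text
(no output)
```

View pics/m1.png

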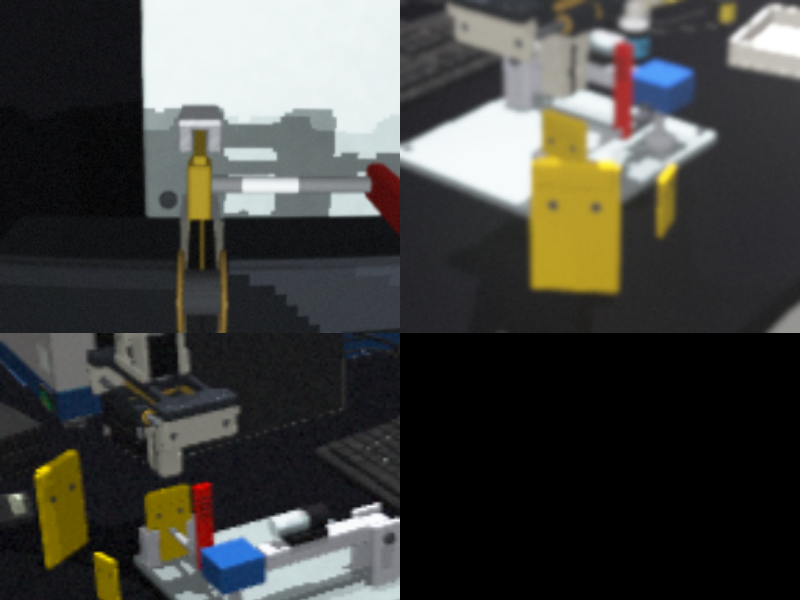

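Run:
```python
from h import *
for n in ('scene','side'):
    p,d,P=cloud(n)
    r=(abs(P[...,0]-.4975)<.035)&(abs(P[...,1]-.138)<.03)&(P[...,2]>.06)&(P[...,2]<.15)
    hsv=cv2.cvtColor(p,cv2.COLOR_BGR2HSV); y=(hsv[...,0]>18)&(hsv[...,0]<36)&(hsv[...,1]>140)&r
    g=r&(hsv[...,1]<90)
    for nm,m in(('yel',y),('grey',g)):
        q=P[m]; v,u=np.nonzero(m); print(n,nm,len(q),q.min(0).round(3),q.max(0).round(3),np.percentile(q[:,2],[2,10,50,90,98]).round(3),u.min(),u.max(),v.min(),v.max())
print(get_obs()['tool_pos'],get_obs()['opening'])
```

```text
scene yel 176 [0.471 0.128 0.06 ] [0.522 0.144 0.097] [0.061 0.063 0.08  0.093 0.096] 252 268 174 188
scene grey 112 [0.483 0.116 0.115] [0.508 0.156 0.149] [0.116 0.12  0.133 0.145 0.148] 253 264 158 171
side yel 229 [0.473 0.138 0.061] [0.519 0.146 0.096] [0.061 0.064 0.078 0.093 0.095] 286 301 223 241
side grey 268 [0.471 0.12  0.061] [0.523 0.159 0.15 ] [0.067 0.088 0.131 0.146 0.149] 285 303 201 241
[0.49737361 0.137971   0.0957396 ] 0.00029307776737393023
```

Run:
```python
from h import *
for n in ('scene','side'):
    p,d,P=cloud(n)
    r=(abs(P[...,0]-.4975)<.02)&(abs(P[...,1]-.138)<.05)&(d>0)
    print(n,[(round(z,3),int((r&(abs(P[...,2]-z)<.0025)).sum())) for z in np.arange(.085,.15,.005)])
    m=camera_model(n); T=m['world_to_cam']
    for z in (.0767,.092,.0957,.115):
        c=T[:3,:3]@np.array([.4975,.138,z])+T[:3,3]; print(z,(c[:2]/c[2]*m['fx']+[m['cx'],m['cy']]).round(1))
a=np.load('scene.npz')['p'][130:200,215:310]; b=np.load('side.npz')['p'][170:250,240:345]
cv2.imwrite('pics/m2.png',np.hstack([cv2.resize(a,(400,400),interpolation=2),cv2.resize(b,(400,400),interpolation=2)]))
```

```text
scene [(np.float64(0.085), 22), (np.float64(0.09), 20), (np.float64(0.095), 20), (np.float64(0.1), 0), (np.float64(0.105), 0), (np.float64(0.11), 0), (np.float64(0.115), 5), (np.float64(0.12), 17), (np.float64(0.125), 18), (np.float64(0.13), 15), (np.float64(0.135), 22), (np.float64(0.14), 15), (np.float64(0.145), 12)]
0.0767 [260.2 181.2]
0.092 [259.9 176.5]
0.0957 [259.8 175.3]
0.115 [259.3 169.3]
side [(np.float64(0.085), 31), (np.float64(0.09), 29), (np.float64(0.095), 42), (np.float64(0.1), 0), (np.float64(0.105), 0), (np.float64(0.11), 0), (np.float64(0.115), 3), (np.float64(0.12), 25), (np.float64(0.125), 39), (np.float64(0.13), 34), (np.float64(0.135), 40), (np.float64(0.14), 34), (np.float64(0.145), 34)]
0.0767 [294.1 231.8]
0.092 [294.1 225.6]
0.0957 [294.1 224. ]
0.115 [294. 216.]
```

View pics/m2.png

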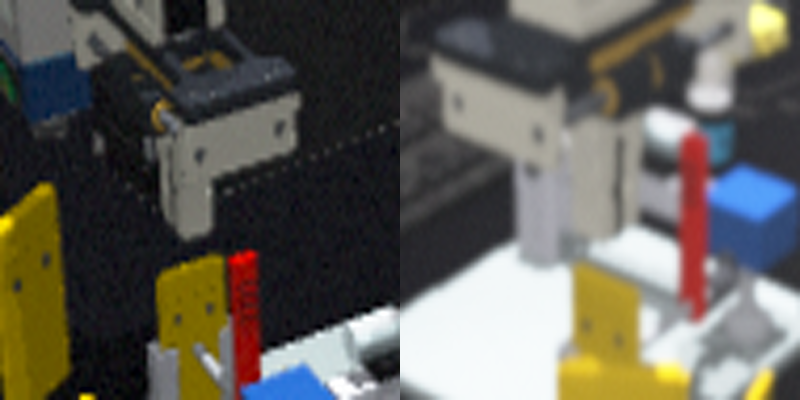

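The pictures show the fingers shut about 20 mm above the plate: finger bottom at about scene (260,171), plate top at (260,175). The true fingertips therefore stand about 0.02 above the reported TCP. I'll open and measure the open fingertips and the body.

play_rows([
  [0,0,0.005,0,0,0],
  [0,0,0,0,0,0],
  [0,0,0,0,0,0],
  [0,0,0,0,0,0],
  [0,0,0,0,0,0],
  [0,0,0,0,0,0],
  [0,0,0,0,0,0],
], gripper=0.0)

```text
clock: 4.6
tool_pos: [0.4974, 0.138, 0.0997]
orientation: [180.0, 0.0, 0.0]
force: [-0.2, -0.5, 0.0]
opening: 0.0432
gripper_force: 0.0
```

Run:
```python
from h import *
o=get_obs(); print(o['clock'],o['tool_pos'].round(4),o['opening'])
for n in ('scene','side'):
    snap(n); p,d,P=cloud(n)
    r=(abs(P[...,0]-.4975)<.045)&(abs(P[...,1]-.138)<.12)&(d>0)&(P[...,2]>.098)&(P[...,2]<.25)&~((P[...,1]<.065)&(P[...,2]<.14))&~((P[...,1]>.19)&(P[...,2]<.122))
    for y in np.arange(.03,.25,.01):
        q=P[r&(abs(P[...,1]-y)<.005)]
        if len(q)>3: print(n,round(y,3),len(q),np.sort(q[:,2])[:3].round(3),q[:,0].min().round(3),q[:,0].max().round(3))
```

```text
4.6 [0.4974 0.138  0.0997] 0.04315469976118207
scene 0.04 177 [0.19  0.197 0.208] 0.456 0.535
scene 0.05 263 [0.183 0.183 0.184] 0.456 0.535
scene 0.06 63 [0.188 0.189 0.198] 0.457 0.534
scene 0.07 22 [0.225 0.226 0.226] 0.462 0.531
scene 0.08 39 [0.19  0.191 0.191] 0.456 0.52
scene 0.09 42 [0.14  0.152 0.157] 0.457 0.52
scene 0.1 127 [0.121 0.121 0.122] 0.456 0.52
scene 0.11 69 [0.127 0.129 0.131] 0.457 0.517
scene 0.12 153 [0.123 0.142 0.207] 0.469 0.523
scene 0.13 67 [0.2   0.202 0.203] 0.465 0.525
scene 0.14 27 [0.198 0.199 0.2  ] 0.465 0.475
scene 0.15 26 [0.13  0.134 0.196] 0.462 0.523
scene 0.16 136 [0.119 0.119 0.12 ] 0.457 0.525
scene 0.17 73 [0.125 0.127 0.13 ] 0.456 0.519
scene 0.18 38 [0.125 0.128 0.148] 0.456 0.487
scene 0.19 22 [0.19  0.197 0.201] 0.457 0.475
scene 0.2 18 [0.204 0.212 0.218] 0.456 0.476
scene 0.21 27 [0.197 0.202 0.202] 0.455 0.485
scene 0.22 69 [0.184 0.185 0.186] 0.456 0.487
scene 0.23 18 [0.189 0.197 0.2  ] 0.458 0.49
side 0.04 12 [0.21  0.221 0.224] 0.459 0.533
side 0.05 76 [0.185 0.189 0.189] 0.457 0.527
side 0.06 178 [0.186 0.187 0.187] 0.457 0.522
side 0.07 98 [0.199 0.199 0.2  ] 0.458 0.513
side 0.08 25 [0.191 0.201 0.202] 0.458 0.485
side 0.09 61 [0.19  0.191 0.191] 0.456 0.488
side 0.1 100 [0.124 0.125 0.13 ] 0.457 0.489
side 0.11 288 [0.12  0.121 0.122] 0.457 0.511
side 0.12 171 [0.12  0.121 0.121] 0.461 0.507
side 0.13 64 [0.197 0.198 0.198] 0.465 0.476
side 0.14 67 [0.197 0.199 0.199] 0.464 0.476
side 0.15 79 [0.196 0.197 0.199] 0.465 0.483
side 0.16 99 [0.121 0.123 0.124] 0.46 0.488
side 0.17 190 [0.121 0.121 0.122] 0.456 0.51
side 0.18 242 [0.124 0.124 0.125] 0.457 0.508
side 0.19 323 [0.182 0.183 0.185] 0.457 0.523
side 0.2 74 [0.195 0.196 0.197] 0.458 0.521
side 0.21 71 [0.196 0.197 0.2  ] 0.458 0.535
side 0.22 128 [0.185 0.185 0.186] 0.457 0.536
side 0.23 552 [0.186 0.186 0.186] 0.457 0.536
side 0.24 51 [0.218 0.219 0.219] 0.464 0.529
```

play_rows([
  [0,0,-0.009,0,0,0],
  [0,0,-0.009,0,0,0],
  [0,0,-0.009,0,0,0],
  [0,0,-0.009,0,0,0],
  [0,0,-0.009,0,0,0],
  [0,0,-0.009,0,0,0],
  [0,0,0,0,0,0],
  [0,0,0,0,0,0],
])

```text
clock: 5.5
tool_pos: [0.4973, 0.1379, 0.0564]
orientation: [180.0, 0.0, 0.0]
force: [0.2, 0.0, 1.1]
opening: 0.0434
gripper_force: 0.0
```

play_rows([
  [0,0,0,0,0,0],
  [0,0,0,0,0,0],
  [0,0,0,0,0,0],
  [0,0,0,0,0,0],
  [0,0,0,0,0,0],
  [0,0,0,0,0,0],
  [0,0,0,0,0,0],
  [0,0,0,0,0,0],
], gripper=-1)

```text
clock: 6.3
tool_pos: [0.4974, 0.138, 0.0567]
orientation: [-180.0, -0.0, 0.0]
force: [-0.8, -0.1, 1.6]
opening: 0.0089
gripper_force: 30.0
```

play_rows([
  [0,0,0.008,0,0,0],
  [0,0,0.01,0,0,0],
  [0,0,0.01,0,0,0],
  [0,0,0.01,0,0,0],
  [0,0,0.01,0,0,0],
  [0,0,0.01,0,0,0],
  [0,0,0.012,0,0,0],
])

```text
clock: 7.0
tool_pos: [0.4972, 0.1379, 0.1132]
orientation: [180.0, 0.0, -0.0]
force: [0.2, 0.0, -0.5]
opening: 0.0082
gripper_force: 30.0
```

play_rows([
  [0,0,0.02,0,0,0],
  [0,0,0.025,0,0,0],
  [0,0,0.025,0,0,0],
  [0,0,0.025,0,0,0],
  [0,0,0.015,0,0,0],
])

```text
clock: 7.5
tool_pos: [0.4979, 0.1382, 0.2027]
orientation: [-179.9, -0.1, 0.0]
force: [0.6, 0.6, -0.6]
opening: 0.0087
gripper_force: 30.0
```

Run:
```python
from h import *
o=get_obs(); print(o['clock'],o['tool_pos'].round(4),o['opening'],o['force'].round(1))
for n in ('scene','side'):
    p,d,m=snap(n); P=cloud(n)[2]
    hsv=cv2.cvtColor(p,cv2.COLOR_BGR2HSV); y=(hsv[...,0]>18)&(hsv[...,0]<36)&(hsv[...,1]>140)&(abs(P[...,0]-.4975)<.035)&(abs(P[...,1]-.138)<.03)&(P[...,2]>.02)
    q=P[y]; print(n,np.percentile(q,[1,50,99],axis=0).round(3).tolist())
    if n=='scene':
        g=(P[...,2]>.021)&(P[...,2]<.04)&(P[...,1]<-.2)&(P[...,0]<.62)&(P[...,0]>.38)&(hsv[...,1]<60)
        print([np.round(x,1) for x in cv2.minAreaRect((P[g][:,:2]*1000).astype(np.float32))])
        cv2.imwrite('pics/s3.png',p[100:340,140:460])
```

```text
7.5 [0.4979 0.1382 0.2027] 0.008681719147230637 [ 0.6  0.6 -0.6]
scene [[0.469, 0.118, 0.158], [0.491, 0.136, 0.196], [0.522, 0.155, 0.317]]
[array([ 531.4, -470.5]), array([203.6, 431.9]), np.float64(9.4)]
side [[0.473, 0.139, 0.164], [0.492, 0.142, 0.197], [0.523, 0.151, 0.317]]
```

View pics/s3.png

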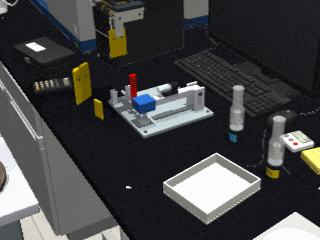

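The plate is held clear of the holder in the crop at (118,40), with its foot at about 0.158 m. I'm carrying it to the tray.

play_rows([
  [0,-0.02,0.005,0,0,0],
  [0,-0.04,0,0,0,0],
  [0,-0.05,0,0,0,0],
  [0,-0.05,0,0,0,0],
  [0,-0.05,0,0,0,0],
  [0,-0.05,0,0,0,0],
  [0,-0.05,0,0,0,0],
  [0,-0.05,0,0,0,0],
  [0,-0.05,0,0,0,0],
  [0,-0.05,0,0,0,0],
])

```text
clock: 8.6
tool_pos: [0.496, -0.2321, 0.2035]
orientation: [-180.0, 0.1, -0.0]
force: [0.4, 0.9, -1.0]
opening: 0.0084
gripper_force: 30.0
```

play_rows([
  [0,-0.05,0,0,0,0],
  [0,-0.04,0,0,0,0],
  [-0.003,-0.02,0,0,0,0],
  [0,-0.01,0,0,0,0],
  [0,0,0,0,0,0],
])

```text
clock: 9.1
tool_pos: [0.4943, -0.3264, 0.2038]
orientation: [-180.0, 0.1, -0.1]
force: [0.8, -0.3, -1.1]
opening: 0.0086
gripper_force: 30.0
```

play_rows([
  [0,0,-0.02,0,0,0],
  [0,0,-0.035,0,0,0],
  [0,0,-0.035,0,0,0],
  [0,0,-0.035,0,0,0],
  [0,0,-0.03,0,0,0],
  [0,0,-0.015,0,0,0],
  [0,0,-0.008,0,0,0],
  [0,0,-0.004,0,0,0],
  [0,0,0,0,0,0],
  [0,0,0,0,0,0],
])

```text
clock: 10.1
tool_pos: [0.4957, -0.3262, 0.06]
orientation: [180.0, -0.1, 0.0]
force: [-0.6, -0.4, -0.8]
opening: 0.0089
gripper_force: 30.0
```

play_rows([
  [0,0,-0.002,0,0,0],
  [0,0,-0.001,0,0,0],
  [0,0,0,0,0,0],
  [0,0,0,0,0,0],
])

```text
clock: 10.5
tool_pos: [0.495, -0.3261, 0.0567]
orientation: [180.0, -0.0, -0.0]
force: [0.2, 0.3, 0.3]
opening: 0.0084
gripper_force: 30.0
```

play_rows([
  [0,0,-0.003,0,0,0],
  [0,0,-0.003,0,0,0],
  [0,0,-0.0015,0,0,0],
  [0,0,0,0,0,0],
  [0,0,0,0,0,0],
])

```text
clock: 11.0
tool_pos: [0.495, -0.326, 0.0505]
orientation: [180.0, 0.0, 0.0]
force: [-0.0, 0.1, -1.2]
opening: 0.0088
gripper_force: 30.0
```

play_rows([
  [0,0,-0.0015,0,0,0],
  [0,0,0,0,0,0],
  [0,0,0,0,0,0],
])

```text
clock: 11.3
tool_pos: [0.4949, -0.326, 0.0493]
orientation: [-180.0, 0.0, -0.0]
force: [-0.5, -0.3, -1.2]
opening: 0.0089
gripper_force: 30.0
```

play_rows([
  [0,0,-0.001,0,0,0],
  [0,0,0,0,0,0],
  [0,0,0,0,0,0],
])

```text
clock: 11.6
tool_pos: [0.4952, -0.3261, 0.0487]
orientation: [180.0, -0.0, 0.0]
force: [0.1, -0.1, 0.7]
opening: 0.0089
gripper_force: 30.0
```

play_rows([
  [0,0,-0.001,0,0,0],
  [0,0,0,0,0,0],
  [0,0,0,0,0,0],
])

```text
clock: 11.9
tool_pos: [0.4953, -0.3263, 0.0487]
orientation: [180.0, -0.0, 0.0]
force: [-1.8, 0.1, 6.8]
opening: 0.0089
gripper_force: 30.0
```

play_rows([
  [0,0,0.0005,0,0,0],
  [0,0,0,0,0,0],
])

```text
clock: 12.1
tool_pos: [0.4952, -0.3262, 0.0487]
orientation: [180.0, -0.0, 0.0]
force: [-1.3, 0.5, 5.7]
opening: 0.0084
gripper_force: 30.0
```

play_rows([
  [0,0,0,0,0,0],
  [0,0,0,0,0,0],
  [0,0,0,0,0,0],
  [0,0,0,0,0,0],
], gripper=-0.7)

```text
clock: 12.5
tool_pos: [0.4948, -0.3259, 0.0479]
orientation: [-180.0, 0.0, -0.0]
force: [0.3, 0.4, -0.2]
opening: 0.0132
gripper_force: 0.0
```

play_rows([
  [0,0,0,0,0,0],
  [0,0,0,0,0,0],
  [0,0,0,0,0,0],
  [0,0,0,0,0,0],
  [0,0,0,0,0,0],
  [0,0,0,0,0,0],
], gripper=0)

```text
clock: 13.1
tool_pos: [0.495, -0.326, 0.0482]
orientation: [180.0, -0.0, 0.0]
force: [1.2, -0.6, -0.4]
opening: 0.0433
gripper_force: 0.0
```

Run:
```python
from h import *
o=get_obs(); print(o['clock'],o['tool_pos'].round(4),o['opening'],o['force'].round(1))
p,d,m=snap('scene'); q,_,_=snap('wrist')
cv2.imwrite('pics/s4.png',np.hstack([cv2.resize(p[200:340,280:460],(450,350)),cv2.resize(q[100:300,220:420],(350,350))]))
```

```text
13.1 [ 0.495  -0.326   0.0482] 0.04331301732535735 [ 1.2 -0.6 -0.4]
```

View pics/s4.png

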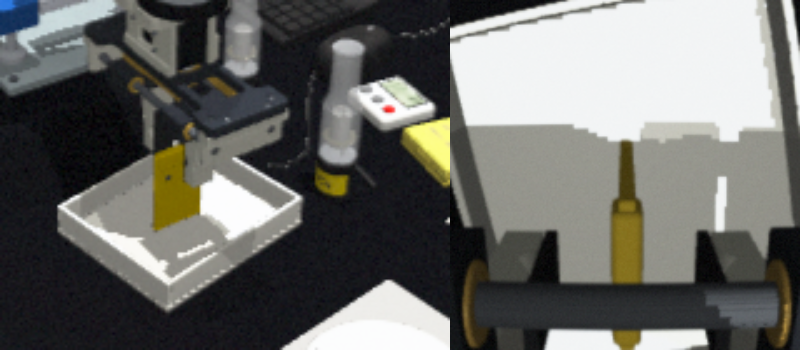

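The plate stands free in the tray, at left (178,190) and straight between the open fingers at right (627,230). I'm retreating upward and moving over the handle.

play_rows([
  [0,0,0.01,0,0,0],
  [0,0,0.02,0,0,0],
  [0,0,0.035,0,0,0],
  [0,0,0.04,0,0,0],
  [0,0,0.04,0,0,0],
  [0,0,0.03,0,0,0],
  [0,0,0.01,0,0,0],
])

```text
clock: 13.9
tool_pos: [0.4962, -0.3267, 0.2001]
orientation: [179.9, -0.3, 0.0]
force: [0.1, -0.6, 0.2]
opening: 0.0437
gripper_force: 0.0
```

play_rows([
  [0,0.02,0,0,0,0],
  [0,0.05,0,0,0,0],
  [0,0.05,0,0,0,0],
  [0,0.05,0,0,0,0],
  [0,0.05,0,0,0,0],
  [0,0.05,0,0,0,0],
  [0,0.05,0,0,0,0],
  [0,0.05,0,0,0,0],
  [0.003,0.05,0,0,0,0],
  [0,0.045,0,0,0,0],
])

```text
clock: 14.9
tool_pos: [0.4962, 0.0481, 0.1953]
orientation: [180.0, 0.1, 0.0]
force: [0.4, 0.1, -0.6]
opening: 0.0438
gripper_force: 0.0
```

play_rows([
  [0,0.01,0,0,0.04,0],
  [0,0,0,0,0.04,0],
  [0,0,0,0,0.04,0],
  [0,0,0,0,0,0],
  [0,0,0,0,0,0],
])

```text
clock: 15.4
tool_pos: [0.4969, 0.0541, 0.1936]
orientation: [179.9, 21.8, -0.1]
force: [0.3, -0.4, -0.3]
opening: 0.0441
gripper_force: 0.0
```

Run:
```python
from h import *
o=get_obs(); t=o['tool_pos']; print(o['clock'],t.round(4),o['orientation'].round(2),o['opening'])
for n in ('scene','side'):
    snap(n); p,d,P=cloud(n)
    r=(abs(P[...,0]-t[0])<.09)&(abs(P[...,1]-t[1])<.06)&(d>0)&(P[...,2]>t[2]-.03)&(P[...,2]<t[2]+.2)
    q=P[r]; q=q[np.argsort(q[:,2])]; print(n,q[3:40:6].round(3).tolist())
    s=q[(q[:,2]<t[2]+.05)]; print('finger axis mean by z:',[(z,s[abs(s[:,2]-t[2]-z)<.005].mean(0).round(4).tolist()) for z in (.025,.035,.045) if (abs(s[:,2]-t[2]-z)<.005).any()])
    hsv=cv2.cvtColor(p,cv2.COLOR_BGR2HSV); m=((hsv[...,0]<6)|(hsv[...,0]>174))&(hsv[...,1]>150)&(P[...,0]<.53)&(P[...,0]>.47)&(abs(P[...,1]-.05)<.03)
    print('red',P[m].min(0).round(3),P[m].max(0).round(3))
```

```text
15.4 [0.4969 0.0541 0.1936] [ 1.7989e+02  2.1820e+01 -8.0000e-02] 0.04407018527362242
scene [[0.51, 0.076, 0.212], [0.496, 0.031, 0.214], [0.505, 0.014, 0.215], [0.495, 0.081, 0.216], [0.506, 0.073, 0.216], [0.513, 0.075, 0.217], [0.517, 0.078, 0.218]]
finger axis mean by z: [(0.025, [0.5037, 0.0476, 0.219]), (0.035, [0.5057, 0.0479, 0.2287]), (0.045, [0.5099, 0.0471, 0.2385])]
red [0.485 0.043 0.043] [0.505 0.061 0.137]
side [[0.511, 0.034, 0.214], [0.503, 0.033, 0.215], [0.507, 0.092, 0.217], [0.503, 0.033, 0.217], [0.512, 0.092, 0.218], [0.508, 0.031, 0.218], [0.516, 0.091, 0.219]]
finger axis mean by z: [(0.025, [0.5035, 0.063, 0.2194]), (0.035, [0.5051, 0.0589, 0.2288]), (0.045, [0.5089, 0.061, 0.2388])]
red [0.487 0.053 0.045] [0.504 0.063 0.137]
```

The tilt test shows the offset lies along the tool axis, so the true grasp point is 39.5 mm behind the reported TCP. I'm levelling, descending and gripping the handle.

play_rows([
  [0,0,0,0,-0.04,0],
  [0,0,0,0,-0.04,0],
  [0,0,0,0,-0.04,0],
  [0,0,-0.01,0,0,0],
  [0,0,-0.03,0,0,0],
  [0,0,-0.03,0,0,0],
  [0,0,-0.03,0,0,0],
  [0,0,-0.03,0,0,0],
  [0,0,-0.012,0,0,0],
  [0,0,0,0,0,0],
])

```text
clock: 16.5
tool_pos: [0.4965, 0.0537, 0.0824]
orientation: [180.0, 0.0, 0.0]
force: [-0.2, -0.7, -0.6]
opening: 0.0437
gripper_force: 0.0
```

Run:
```python
from h import *
o=get_obs(); print(o['clock'],o['tool_pos'].round(4),o['orientation'].round(2),o['force'].round(1))
```

```text
16.5 [0.4965 0.0537 0.0824] [1.7998e+02 5.0000e-02 2.0000e-02] [-0.2 -0.7 -0.6]
```

play_rows([
  [0,0,-0.0085,0,0,0],
  [0,0,0,0,0,0],
])

```text
clock: 16.7
tool_pos: [0.4976, 0.0542, 0.0762]
orientation: [-180.0, -0.1, 0.0]
force: [-0.2, -0.9, -0.3]
opening: 0.0437
gripper_force: 0.0
```

play_rows([
  [0,0,0,0,0,0],
  [0,0,0,0,0,0],
  [0,0,0,0,0,0],
  [0,0,0,0,0,0],
  [0,0,0,0,0,0],
  [0,0,0,0,0,0],
  [0,0,0,0,0,0],
  [0,0,0,0,0,0],
], gripper=-1)

```text
clock: 17.5
tool_pos: [0.4974, 0.0539, 0.0758]
orientation: [180.0, -0.0, -0.0]
force: [0.2, -1.3, 2.7]
opening: 0.0099
gripper_force: 30.0
```

Gripped at 9.9 mm opening. Pulling the latch in +y by about 14 mm.

play_rows([
  [0,0.003,0,0,0,0],
  [0,0.003,0,0,0,0],
  [0,0.003,0,0,0,0],
  [0,0.003,0,0,0,0],
  [0,0.003,0,0,0,0],
  [0,0.003,0,0,0,0],
  [0,0,0,0,0,0],
  [0,0,0,0,0,0],
])

```text
clock: 18.3
tool_pos: [0.4974, 0.0678, 0.0757]
orientation: [179.9, 0.0, 0.0]
force: [3.1, -7.0, 0.4]
opening: 0.0096
gripper_force: 30.0
```

play_rows([
  [0.0009,0,0.0107,0,0.016667,0],
  [0.0015,0,0.0107,0,0.016667,0],
  [0,0,0,0,0,0],
])

```text
clock: 18.6
tool_pos: [0.4992, 0.0676, 0.0928]
orientation: [179.9, 6.2, -0.0]
force: [-1.4, -7.3, -1.1]
opening: 0.0101
gripper_force: 30.0
```

play_rows([
  [0.002,0,0.0106,0,0.016667,0],
  [0.0026,0,0.0105,0,0.016667,0],
  [0.0031,0,0.0103,0,0.016667,0],
  [0,0,0,0,0,0],
])

```text
clock: 19.0
tool_pos: [0.505, 0.0672, 0.1176]
orientation: [179.9, 15.3, -0.1]
force: [-2.6, -7.6, -0.1]
opening: 0.0098
gripper_force: 30.0
```

play_rows([
  [0.0037,0,0.0101,0,0.016667,0],
  [0.0042,0,0.0099,0,0.016667,0],
  [0.0047,0,0.0097,0,0.016667,0],
  [0,0,0,0,0,0],
  [0,0,0,0,0,0],
  [0,0,0,0,0,0],
])

```text
clock: 19.6
tool_pos: [0.5146, 0.0672, 0.1413]
orientation: [179.9, 24.2, -0.1]
force: [-1.6, -6.1, -1.6]
opening: 0.0096
gripper_force: 30.0
```

Run:
```python
from h import *
o=get_obs(); print(o['clock'],o['tool_pos'].round(4),o['orientation'].round(2),o['force'].round(1))
for n in ('scene','side'):
    p,d,m=snap(n); P=cloud(n)[2]; hsv=cv2.cvtColor(p,cv2.COLOR_BGR2HSV)
    b=(hsv[...,0]>100)&(hsv[...,0]<125)&(hsv[...,1]>150)&(P[...,0]<.6)&(P[...,0]>.44)&(abs(P[...,1])<.04)&(P[...,2]>.03)
    print(n,np.percentile(P[b],[2,50,98],axis=0).round(3).tolist())
    if n=='scene':
        cv2.imwrite('pics/s5.png',cv2.resize(p[100:340,200:460],(780,600)))
        y=(hsv[...,0]>18)&(hsv[...,0]<36)&(hsv[...,1]>140)&(abs(P[...,0]-.495)<.09)&(abs(P[...,1]+.33)<.09); print('plate',np.percentile(P[y],[2,50,98],axis=0).round(3).tolist())
```

```text
19.6 [0.5146 0.0672 0.1413] [ 1.7986e+02  2.4170e+01 -7.0000e-02] [-1.6 -6.1 -1.6]
scene [[0.485, -0.033, 0.121], [0.504, -0.026, 0.145], [0.536, 0.012, 0.16]]
plate [[0.47, -0.332, 0.007], [0.494, -0.329, 0.049], [0.518, -0.325, 0.087]]
side [[0.486, -0.021, 0.135], [0.492, 0.005, 0.149], [0.514, 0.019, 0.161]]
```

View pics/s5.png

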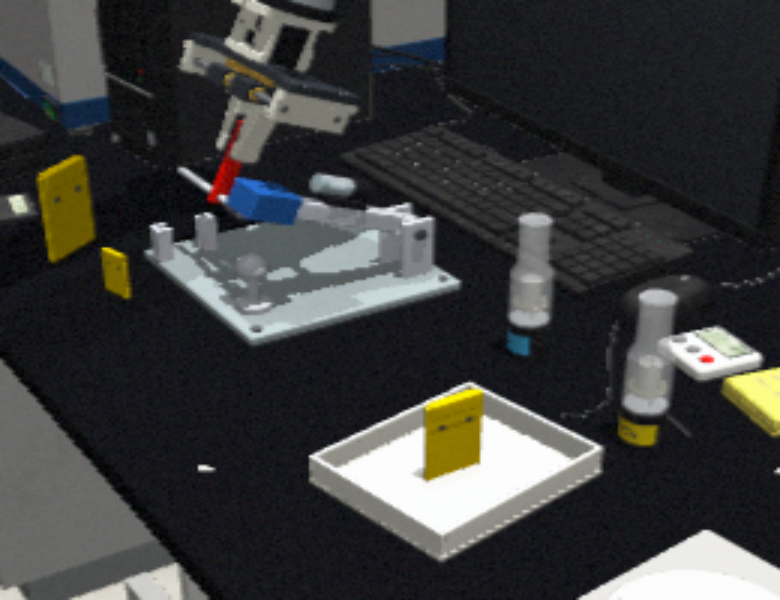

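The coupler at (265,200) is well above the bare ball at (250,268). Its top reads about 0.15 m, roughly 6.5 cm up. The plate stands in the tray at (453,435) and both lamps are in place. Handing in.

```bash
python3 -c "
from plant import *
print(close_job())"
```

```text
the job is handed in; nothing more can be done
None
```

The job is handed in at about 20 s: the lock plate stands upright in the white tray, the latch is drawn about 14 mm, the coupler is held about 6.5 cm off the ball, and both glass lamps are where they were.

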